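Dispense two cam locks with the lever and ease the lid shut

TASK

Push the clear parts tray along its guides with the fingertips until it is home against the stop under the cam-lock dispenser, then press the dispenser's side lever right down so that its lid lifts, and keep it down until both cam locks have rolled out into the tray. Then ease the lever slowly all the way up so that the lid closes gently without slamming, and move clear. Do not lift the tray, touch the cam locks or disturb the other things on the table.

Things in the scene. Friction and masses are not known exactly. Their poses are not given: they have to be found in the camera images.
- dispenser: Grey steel cam-lock dispenser, fixed: foot 115 x 96 x 50 mm, chute above to 150 mm, clear hopper to 200 mm. Origin on the table, mid front face of the foot (the tray stop); x to its back (away from the robot at yaw 0), y left, z up. Two guides 12 mm high, 6 mm wide, 96 mm apart inside, run 215 mm forward (-x) from the stop.
- tray: Clear acrylic open tray with grey front face, 130 (x) x 90 (y) x 35 mm high, walls 4 mm, about 0.15 kg, loose between the guides, 3 mm play each side. Origin: centre of its underside; x points to the stop; outside of the grey front at x = -68 mm. Starts pulled out 45 to 85 mm; home, its back wall touches the stop and its origin is at x = -65 mm of the dispenser.
- lever: Bent steel lever on the dispenser's right (-y), black press pad at its forward end. Origin on its pivot, at (21, 0, 125) mm of the dispenser, axis along y. Pad centre 121 mm from the axis, at y = -130 mm. Points forward, 0.325 rad above level at rest, 0.325 below when fully down (pad drops 77 mm). Spring return: about 2 N at the pad at first, 6 N fully down; let go, it flies up and the lid slams.
- lever_pad (a point): Centre of the top of the black press pad (38 x 38 mm, 10 mm thick) of the lever; about 168 mm above the table at rest, about 91 mm fully down. It moves with the lever.
- lid (a joint): Angle of the steel lid (56 wide, 64 mm long) hung over the chute mouth from an axle at (-15, 0, 125) mm of the dispenser: 0 closed, 1.3 rad fully open (level, reaching forward to x = -80 mm). Geared to the lever: twice the lever's angle.
- cam_lock_a: Zinc cam lock, disc 20 mm diameter, 14 mm thick, 25 g, on its rim in the chute behind the lid. Origin at its centre. Rolls out into the tray within about half a second when the lid is open.
- cam_lock_b: Second, identical cam lock behind the first. Origin at its centre.
- screwdriver: Screwdriver with red plastic handle, about 200 mm long, lying loose. Leave alone. Origin under its middle.
- hex_key: Steel hex key, 70 x 26 mm, 6 mm thick, lying loose left of the tray guides. Leave alone. Origin under its long leg, 30 mm from the free end.
- mallet: Grey nylon mallet lying loose, head 40 mm diameter, 85 mm long, wooden handle 200 mm. Leave alone. Origin under the head.
- jar: Closed jar of 64 mm diameter, 85 mm high. Leave alone. Origin at the centre of its underside.
- tape_measure: Black tape measure 65 x 35 x 60 mm, standing. Leave alone. Origin at the centre of its underside.
- dowel_box: Small cardboard box 75 x 50 x 30 mm. Leave alone. Origin at the centre of its underside.
There are look-alikes about, which are no part of the job. Leave any red or yellow look-alike of the tray alone.

How it is judged:
On the way, in this order (a step that is already met when the one before it is completed fails the run):
1. the tray is pushed home against the stop while the lid is still closed (x of tray in the frame of dispenser above -0.073 m and angle between tray's own z axis and vertical below 0.08 rad and height (world z) of tray below 0.006 m and value of joint lid below 0.15 rad), for 0.1 s.
2. the fingers press the lever right down and the lid is open (value of joint lid above 1.1 rad and contact force between the fingers and lever above 0.5 N), for 0.2 s.
3. the lid is closed again (value of joint lid below 0.06 rad), for 0.1 s.
At the end, for the whole second after the job is handed in: The tray stands flat within 12 mm of its stop, both cam locks lie inside it, the lid is closed (under 0.06 rad) (x of tray in the frame of dispenser above -0.077 m and angle between tray's own z axis and vertical below 0.08 rad and height (world z) of tray below 0.006 m and x of cam_lock_a in the frame of tray between -0.064 and 0.064 m and y of cam_lock_a in the frame of tray between -0.044 and 0.044 m and z of each of cam_lock_a, cam_lock_b in the frame of tray below 0.032 m and x of cam_lock_b in the frame of tray between -0.064 and 0.064 m and y of cam_lock_b in the frame of tray between -0.044 and 0.044 m and value of joint lid below 0.06 rad); the robot touches nothing.
It fails at once if the lid comes down faster than 2 rad/s (it slams) (velocity of joint lid below -2 rad/s).
It fails at once if the tray is lifted or tipped (height (world z) of tray above 0.012 m or angle between tray's own z axis and vertical above 0.2 rad).
It fails at once if a cam lock is touched or lifted (contact force between the fingers and cam_lock_a above 0.3 N or height (world z) of any of cam_lock_a, cam_lock_b above 0.13 m or contact force between the fingers and cam_lock_b above 0.3 N).
It fails at once if another thing on the table is disturbed (moved over 25 mm) (distance of any of screwdriver, hex_key, mallet, jar, tape_measure, dowel_box from where it was at the start of the episode above 0.025 m).
It also fails if it takes over 56 s, if anything falls off the work surface, if the arm or the gripper's body presses on something with over 40 N, if the wrist force passes 120 N, or if a joint passes its speed limit or range.

ROBOT

A 6-joint arm with a two-finger parallel gripper is mounted at the origin on the work surface. World frame = base frame: x ahead of the robot, y to its left, z up, the work surface at z = 0. Lengths are in m, angles in rad, forces in N, time in s.
With the tool pointing down it reaches from about 0.35 to 0.975 m from the base axis. Payload 4.9 kg.
Tool frame: the origin (TCP) lies midway between the tips of the shut fingers; the grasp point (between the pads) lies 19 mm behind it (bot.tcp_to_grasp is the distance from the TCP to the grasp point, in m); z points along the fingers, x is the direction in which the jaws open and shut, and the axes are right-handed (so a half turn about z gives the same grasp; the last joint's range is limited). The gripper opens to 85 mm and grips with 20 to 120 N. Pads are 22 mm wide; open, the fingers measure 114 mm over their backs; the gripper's body (76 mm by 85 mm) begins 54 mm behind the grasp point. The pads swing forward as they close: fully open they stand 13 mm farther back than shut.
Start: joints at [1.148, 0.053, 1.613, -0, 1.476, -0.119], TCP at [0.187, 0.596, 0.201] pointing down, gripper open.
Joint ranges: [-3.01, 3.01], [-1.01, 2.22], [0.06, 2.58], [-1.02, 4.17], [0.09, 2.62], [-3.14, 3.14]. Speed limits (rad/s): [2.57, 2.57, 3.14, 3.14, 3.14, 3.14].

INTERFACE

Orientations are given as a 3x3 rotation matrix whose columns are the frame's x, y, z axes.
In Python, from bench import bot gives the robot as it stands.
- The arm moves only by the tool play_rows, never from a script. Its argument "increments" is text: rows parted by semicolons, each of 4 numbers parted by spaces: the shift along the world's x, y, z in m, then the turn about the world's z in rad. In form: dx dy dz yaw; .... A call has 1 to 10 rows; each row is the pose to reach, as a shift and turn from the pose commanded when the call began; what a row does not reach only later rows make up. A row lasts 1/12 s, in which the tool goes at most 41.7 mm and 7.16 degrees, less where a joint would pass 70% of its speed; a pose out of reach is approached as far as the arm can. A call with a gripper value outside its range is refused whole. "claw" is the opening, from 0 (shut) to 1 (fully open), set as the call begins (left out, the last holds). The fingers move at their own pace and stop on an object; "squeeze" is the grip in N (left out, the last holds). Time passes only in rows, so rows that repeat a pose let the fingers close. It gives the time, the measured TCP pose, the force and the opening at its end, in the units of the state.
- bot.state(): the state, without advancing time (a new reading comes with each control period).
- bot.camera(name): name is "scene" or "top" or "wrist"; returns (picture, depth): 384x512x3 uint8, red, green, blue; 384x512 float32, m along the optical axis (not along the pixel's ray), 0 where there is no reading.
- bot.camera_info(name): a dict with "K" (3x3 intrinsics, pixels), "k1" (the pictures are not rectified: a ray, as slopes to the right and down, at radius r is drawn at 1 + k1 r^2 times it, then the intrinsics apply), "rvec" (rotation vector, rad) and "tvec" (3), from world to camera coordinates, as OpenCV has them. Camera axes: x right, y down, z forward; pixel columns grow to the right and rows downward; lengths in m; the calibration is good to about 2 mm. A picture is of the moment at which its call begins: read the wrist's pose just before it. camera_info takes no time and is no camera call; for the wrist camera it gives the pose at the moment of the call.
- bot.finish_job(): hands the job in, once; it reports no verdict.
The state is a dict: "clock": time; "q": joint angles; "qvel": joint speeds; "tau": joint torques, N m; "tcp_pos": TCP position; "tool_rot": TCP orientation; "contact_force": force on the tool from outside, world axes, zero at the start; "moment": the same for the moment, N m; "width": finger opening in m.
Only numpy, scipy, OpenCV 4.12 (cv2) and the standard library are available. Lean on these libraries where they do the work, as an engineer would, in place of code of your own. Each camera call takes 0.05 s, during which the arm holds its last target. There are 200 camera calls.

## Working session

There is one attempt and no reset: what is moved stays moved. The work goes in short steps, Python scripts to look and compute and a tool call to move; the robot and the scene stay as the last step left them, time stands still between calls to the robot, and variables do not carry over. Pictures are saved under pics/ and viewed, about 8 in all and at most 12, crops included, and the job is handed in when it is done.

Besides the shell and the picture viewer there is one more tool, called after "Emit:" as a command line: name --argument value ..., lists and objects as JSON in quotes. play_rows: Moves the arm, as the interface text tells. Its arguments: {"type":"object","properties":{"increments":{"type":"string"},"claw":{"type":"number"},"squeeze":{"type":"number"}},"required":["increments"]}

```bash
mkdir -p pics; ls
cat > h.py <<'E'
import numpy as np, cv2
from bench import bot
def snap(n,f=None):
    info=bot.camera_info(n); im,d=bot.camera(n)
    if f: cv2.imwrite('pics/'+f,im[...,::-1]); np.savez('pics/'+f[:-4]+'.npz',im=im,d=d,**{k:np.array(info[k]) for k in('K','k1','rvec','tvec')})
    return im,d,info
def load(f):
    return np.load('pics/'+f+'.npz')
def rays(i,uv):
    uv=np.atleast_2d(np.array(uv,float)).reshape(-1,1,2)
    n=cv2.undistortPoints(uv,i['K'],np.array([float(i['k1']),0,0,0])).reshape(-1,2)
    R=cv2.Rodrigues(np.array(i['rvec'],float))[0]; t=np.array(i['tvec'],float).ravel()
    return -R.T@t, np.c_[n,np.ones(len(n))]@R   # ray scaled to unit depth
def onz(i,uv,z):
    c,r=rays(i,uv); return c+r*((z-c[2])/r[:,2])[:,None]
def ond(i,uv,d):
    c,r=rays(i,uv); uv=np.atleast_2d(uv).astype(int); return c+r*d[uv[:,1],uv[:,0]][:,None]
E
python3 - <<'E'
from h import *
for n in('top','scene'):
    im,d,i=snap(n,n+'0.png'); c,_=rays(i,[[256,192]]); print(n,c,(d>0).mean())
a=cv2.imread('pics/top0.png');b=cv2.imread('pics/scene0.png')
print(bot.state())
E
```

```text
pics
top [ 0.29089495 -0.01562012  1.51479657] 0.9961191813151041
scene [ 1.06738694 -0.17564071  0.98246378] 0.9960784912109375
{'clock': 0.1, 'q': array([ 1.14796548e+00,  5.33275076e-02,  1.61417281e+00,  6.87500394e-06,
        1.47602365e+00, -1.18994905e-01]), 'qvel': array([ 0.00097546, -0.00057416, -0.00523497, -0.00021417, -0.00059298,
        0.00032119]), 'tau': array([ 5.41888130e-04, -3.94904888e+01, -3.71361065e+01, -7.66657718e-05,
        3.96969772e-03,  1.25004613e-05]), 'tcp_pos': array([0.18672139, 0.59579124, 0.20005367]), 'tool_rot': array([[ 2.99182504e-01,  9.54195573e-01, -7.98740385e-04],
       [ 9.54193982e-01, -2.99183477e-01, -1.75840902e-03],
       [-1.91683602e-03, -2.36068056e-04, -9.99998135e-01]]), 'contact_force': array([ 0.450111  ,  0.35051315, -0.09583421]), 'moment': array([ 0.00265249, -0.01515366,  0.01132568]), 'width': 0.08552178996748194}
```

View pics/top0.png

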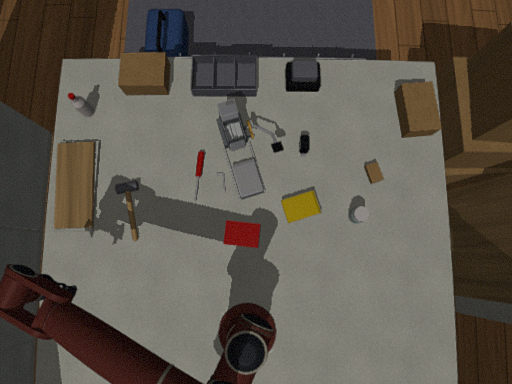

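View pics/scene0.png

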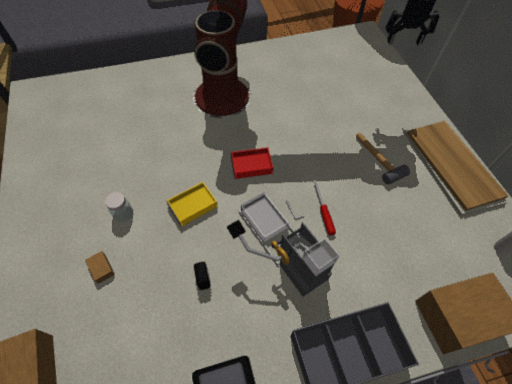

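Top view: dispenser (232,120), tray (247,178), lever pad (277,147), tape measure (304,143), with yellow (300,206) and red (242,234) look-alike trays. The scene view agrees: pad (236,229), tray (265,218).

Run:
```python
from h import *
i=load('top0');j=load('scene0')
a=cv2.resize(i['im'][85:210,190:320],None,fx=4,fy=4,interpolation=cv2.INTER_CUBIC)
b=cv2.resize(j['im'][180:310,190:350],None,fx=2.5,fy=2.5,interpolation=cv2.INTER_CUBIC)
b=np.pad(b,((0,a.shape[0]-b.shape[0]),(0,800-520-b.shape[1]+300),(0,0)))[:, :280+120] if 0 else b[:, :]
cv2.imwrite('pics/c1.png',a[...,::-1]); 
# pads: black
for f,(r0,r1,c0,c1) in((i,(138,156,268,288)),(j,(215,242,222,248))):
    im=f['im'];m=np.zeros(im.shape[:2],bool);m[r0:r1,c0:c1]=im[r0:r1,c0:c1].max(2)<45
    n,l,s,c=cv2.connectedComponentsWithStats(m.astype(np.uint8));k=1+s[1:,4].argmax();v,u=np.where(l==k)
    P=ond(f,np.c_[u,v],f['d']);ok=P[:,2]>.14;print('pad',s[k],c[k],P[ok].mean(0),np.ptp(P[ok],axis=0),onz(f,c[k],.168))
# tall cloud in top
v,u=np.mgrid[85:210,190:320];uv=np.c_[u.ravel(),v.ravel()];P=ond(i,uv,i['d'])
for lo,hi in((.13,.16),(.16,.215),(.028,.04)):
    m=(P[:,2]>lo)&(P[:,2]<hi);q=P[m]
    w=uv[m];print(lo,len(q),cv2.minAreaRect(q[:,:2].astype(np.float32)),w.min(0),w.max(0))
hm=np.full(v.size,0.);hm=np.clip(P[:,2]*1200,0,255).reshape(v.shape).astype(np.uint8)
h=cv2.applyColorMap(cv2.resize(hm,None,fx=4,fy=4,interpolation=0),cv2.COLORMAP_JET)
cv2.imwrite('pics/c1.png',np.vstack([a[...,::-1][:,:],])); 
cv2.imwrite('pics/c2.png',np.hstack([a[...,::-1][:, 80:440],h[:,80:440]]))
```

```text
pad [272 142  11  10  80] [276.875 146.65 ] [ 0.66377819 -0.10534652  0.16971364] [0.03541613 0.03537304 0.01980401] [[ 0.66422754 -0.10546667  0.168     ]]
pad [227 221  18  17 177] [235.79661017 228.89265537] [ 0.66827422 -0.10434772  0.16759948] [0.03726965 0.04088214 0.01575116] [[ 0.66849777 -0.10440789  0.168     ]]
0.13 383 ((0.7242903709411621, 0.01645965874195099), (0.24801084399223328, 0.12633024156093597), 54.611900329589844) [219 104] [278 144]
0.16 315 ((0.729587197303772, -0.0048830509185791016), (0.28304335474967957, 0.08004051446914673), 49.604652404785156) [217  99] [283 152]
0.028 385 ((0.7049950361251831, -0.028904855251312256), (0.4988957643508911, 0.5107904076576233), 0.16330379247665405) [192  86] [319 209]
```

View pics/c2.png

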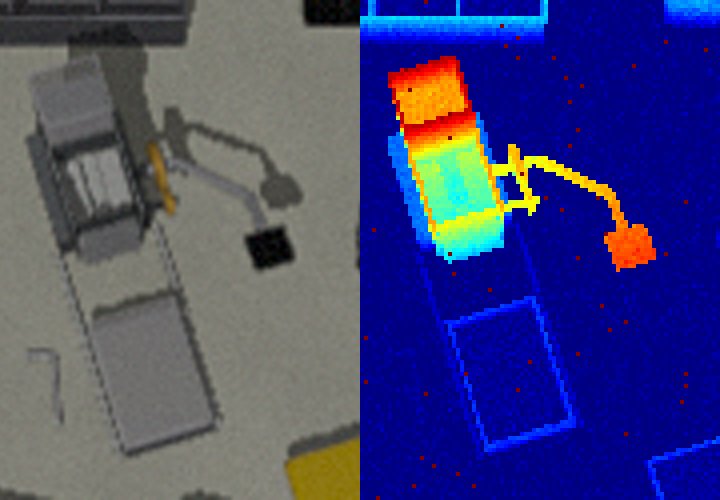

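Run:
```python
from h import *
i=load('top0')
v,u=np.mgrid[155:202,228:268];uv=np.c_[u.ravel(),v.ravel()];P=ond(i,uv,i['d'])
m=(P[:,2]>.02)&(P[:,2]<.05)
g=m.reshape(v.shape).astype(np.uint8);n,l,s,c=cv2.connectedComponentsWithStats(g,connectivity=8);k=1+s[1:,4].argmax()
q=P[(l==k).ravel()];r=cv2.minAreaRect(q[:,:2].astype(np.float32));print(r,q[:,2].mean());print(cv2.boxPoints(r))
# guides: heights 5..18mm in strip, fit lines along approx axis
v,u=np.mgrid[135:205,220:275];uv=np.c_[u.ravel(),v.ravel()];P=ond(i,uv,i['d'])
th=None
b=cv2.boxPoints(r);e=[(b[(k+1)%4]-b[k]) for k in range(4)];L=max(e,key=lambda x:np.linalg.norm(x)*(x[0]>0));yaw=np.arctan2(L[1],L[0]);print('yaw',yaw)
c0=np.array(r[0])
for y in np.arange(yaw-.06,yaw+.061,.02):
    R=np.array([[np.cos(y),-np.sin(y)],[np.sin(y),np.cos(y)]]);w=(P[:,:2]-c0)@R
    m=(P[:,2]>.006)&(P[:,2]<.02)&(w[:,0]>.07)&(w[:,0]<.14)&(abs(w[:,1])<.07)
    for sgn in(1,-1):
        z=w[m&(sgn*w[:,1]>.03)];print(round(y,3),sgn,len(z),np.polyfit(z[:,0],z[:,1],1) if len(z)>3 else'',end=' ')
    o=np.array([.666,-.105])-R@[-.094,-.130];print('disp',o,'tray in disp',(c0-o)@R)
# foot/chute front: blue foot left side etc.
# hopper top yaw
v,u=np.mgrid[95:150,212:246];uv=np.c_[u.ravel(),v.ravel()];P=ond(i,uv,i['d']);m=P[:,2]>.1
g=m.reshape(v.shape).astype(np.uint8);n,l,s,c=cv2.connectedComponentsWithStats(g);k=1+s[1:,4].argmax();q=P[(l==k).ravel()];q=q[q[:,2]<.22];r=cv2.minAreaRect(q[:,:2].astype(np.float32));print(r,cv2.boxPoints(r))
```

```text
((0.5768976807594299, -0.0008775815367698669), (0.1336485594511032, 0.09632563591003418), 16.55031394958496) 0.03399095335879414
[[ 0.49912244  0.02625447]
 [ 0.52656144 -0.06608039]
 [ 0.6546729  -0.02800963]
 [ 0.6272339   0.06432523]]
yaw 0.28885752
0.229 1 31 [0.11294681 0.04670405] 0.229 -1 43 [ 0.07371179 -0.05206761] disp [0.72805662 0.04293572] tray in disp [-0.15715735 -0.00837825]
0.249 1 34 [0.08037034 0.04877989] 0.249 -1 42 [-0.03673645 -0.04220495] disp [0.72508569 0.04414718] tray in disp [-0.15471245 -0.00713951]
0.269 1 35 [0.06216341 0.04851607] 0.269 -1 38 [-0.01105056 -0.04524776] disp [0.72209113 0.04529899] tray in disp [-0.15224326 -0.00594992]
0.289 1 34 [0.03782759 0.04884268] 0.289 -1 37 [-0.05026405 -0.04286908] disp [0.71907413 0.04639067] tray in disp [-0.14975078 -0.00480994]
0.309 1 34 [0.01016534 0.04979183] 0.309 -1 35 [-0.06726339 -0.04201469] disp [0.71603591 0.04742181] tray in disp [-0.147236   -0.00372003]
0.329 1 34 [0.00401944 0.0494749 ] 0.329 -1 37 [-0.10199763 -0.03996611] disp [0.71297767 0.04839198] tray in disp [-0.14469992 -0.00268064]
0.349 1 34 [-0.01994395  0.04997437] 0.349 -1 37 [-0.12110219 -0.04017436] disp [0.70990064 0.04930079] tray in disp [-0.14214356 -0.00169217]
((0.7605698108673096, 0.054272379726171494), (0.14134082198143005, 0.08053481578826904), 17.274456024169922) [[ 0.68112975  0.07173794]
 [ 0.70504445 -0.00516422]
 [ 0.84000987  0.03680682]
 [ 0.8160952   0.11370898]]
```

Emit:
play_rows --increments "0.286 -0.626 0 0.6;0.286 -0.626 0 0.6;0.286 -0.626 0 0.6;0.286 -0.626 0 0.6;0.286 -0.626 0 0.6;0.286 -0.626 0 0.6;0.286 -0.626 0 0.6;0.286 -0.626 0 0.6;0.286 -0.626 0 0.6;0.286 -0.626 0 0.6" --claw 0.4

```text
clock: 0.93
tcp_pos: [0.3584, 0.2195, 0.2009]
tool_rot: [[-0.293, 0.956, 0.0], [0.956, 0.293, 0.0], [-0.0, 0.0, -1.0]]
contact_force: [1.4, 0.6, -0.2]
width: 0.0341
```

Emit:
play_rows --increments "0.113 -0.246 0 0;0.113 -0.246 0 0;0.113 -0.246 0 0;0.113 -0.246 0 0;0.113 -0.246 0 0;0.113 -0.246 0 0;0.113 -0.246 0 0;0.113 -0.246 -0.04 0;0.113 -0.246 -0.08 0;0.113 -0.246 -0.1 0"

```text
clock: 1.77
tcp_pos: [0.4685, -0.0248, 0.0963]
tool_rot: [[-0.29, 0.957, -0.006], [0.957, 0.29, 0.001], [0.003, -0.006, -1.0]]
contact_force: [-0.9, 0.2, -0.9]
width: 0.0342
```

Run:
```python
from h import *
im,d,i=snap('wrist','w1.png'); print(bot.state()['tcp_pos'])
```

```text
[ 0.46601349 -0.02397653  0.09282167]
```

View pics/w1.png

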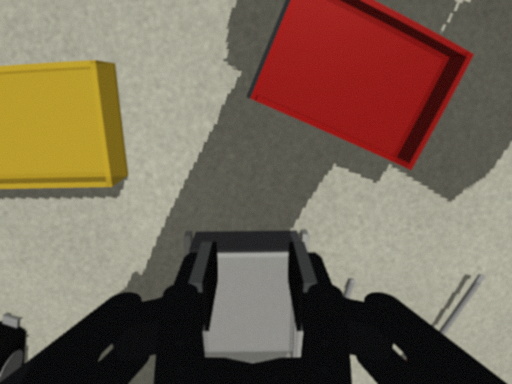

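Run:
```python
from h import *
i=load('w1')
print(onz(i,[[190,250],[302,250],[245,250]],.035)); print(onz(i,[[187,233],[305,233],[245,233],[348,280]],0))
print(ond(i,np.array([[200,240],[245,240],[290,240],[245,253],[245,300],[348,284]]),i['d']))
```

```text
[[ 0.52346362 -0.05988715  0.035     ]
 [ 0.49801629  0.02451     0.035     ]
 [ 0.51085578 -0.0184614   0.035     ]]
[[ 0.52752907 -0.06795355  0.        ]
 [ 0.49726116  0.0324322   0.        ]
 [ 0.51255396 -0.0186234   0.        ]
 [ 0.53150949  0.08811782  0.        ]]
[[ 0.52242641 -0.05484285  0.01620527]
 [ 0.51174265 -0.0185674   0.01557378]
 [ 0.50012178  0.0172841   0.01728423]
 [ 0.51385991 -0.01759374  0.03410163]
 [ 0.57770402  0.00061803  0.00359736]
 [ 0.53389096  0.08816629  0.0031917 ]]
```

Emit:
play_rows --increments "0 0 -0.04 0;0 0 -0.075 0;0 0 -0.085 0;0 0 -0.085 0;0.0115 0.0035 -0.085 0;0.023 0.007 -0.085 0;0.030 0.009 -0.085 0;0.038 0.0116 -0.085 0;0.048 0.0146 -0.085 0;0.057 0.0175 -0.085 0"

```text
clock: 2.65
tcp_pos: [0.53, -0.007, 0.0174]
tool_rot: [[-0.292, 0.956, 0.002], [0.956, 0.292, -0.0], [-0.001, 0.002, -1.0]]
contact_force: [0.0, 0.2, 0.1]
width: 0.0339
```

Emit:
play_rows --increments "0.0096 0.003 0 0;0.0192 0.0058 0 0;0.0288 0.0088 0 0;0.036 0.011 0 0;0.040 0.0122 0 0;0.043 0.0131 0 0;0.046 0.014 0 0;0.048 0.0146 0 0;0.048 0.0146 0 0"

```text
clock: 3.4
tcp_pos: [0.5765, 0.0075, 0.0162]
tool_rot: [[-0.292, 0.956, -0.0], [0.956, 0.292, -0.0], [0.0, -0.0, -1.0]]
contact_force: [0.6, -0.5, 0.3]
width: 0.0337
```

Emit:
play_rows --increments "0.002 0.0006 0 0;0.004 0.0012 0 0;0.006 0.0018 0 0;0.006 0.0018 0 0"

```text
clock: 3.73
tcp_pos: [0.5827, 0.0093, 0.0164]
tool_rot: [[-0.292, 0.956, 0.0], [0.956, 0.292, -0.0], [-0.0, 0.0, -1.0]]
contact_force: [-0.1, -0.1, -0.4]
width: 0.0341
```

Run:
```python
from h import *
print(bot.state()['contact_force'])
im,d,i=snap('wrist','w2.png');snap('top','top2.png');snap('scene','scene2.png')
t=cv2.imread('pics/top2.png')[90:200,200:310];s=cv2.imread('pics/scene2.png')[170:300,200:350]
cv2.imwrite('pics/c3.png',np.hstack([cv2.resize(t,(400,400)),cv2.resize(s,(400,400))]))
```

```text
[-0.06283578 -0.0561612  -0.410719  ]
```

View pics/c3.png

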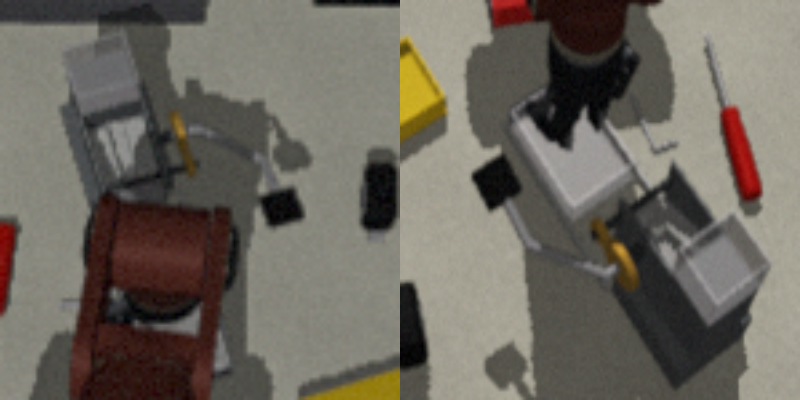

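```bash
python3 - <<'E'
from h import *
i=load('scene2');y=.297
R=np.array([[np.cos(y),-np.sin(y)],[np.sin(y),np.cos(y)]]);o=np.array([.717,.0465])
for k in('scene0','scene2'):
    i=load(k);v,u=np.mgrid[170:300,190:350];uv=np.c_[u.ravel(),v.ravel()];P=ond(i,uv,i['d'])
    w=np.c_[(P[:,:2]-o)@R,P[:,2]]
    m=(w[:,2]>.025)&(w[:,2]<.04)&(abs(w[:,1])<.055)&(w[:,0]<.01)&(w[:,0]>-.26)
    print(k,np.histogram(w[m,0],np.arange(-.26,.02,.01)))
    m=(w[:,2]>.04)&(w[:,2]<.22)&(abs(w[:,1])<.055)&(w[:,0]>-.13);print(np.histogram(w[m,0],np.arange(-.13,.06,.01)))
i=load('scene2');L=cv2.cvtColor(i['im'],6)[170:300,200:350]
def pr(p): return cv2.projectPoints(np.array([[*(o+R@p[:2]),p[2]]]),i['rvec'],i['tvec'],i['K'],np.array([float(i['k1']),0,0,0]))[0].ravel()
im=i['im'].copy()
for p in [(-.130,.045,.035),(-.130,-.045,.035),(0,.045,.035),(0,-.045,.035),(-.144,0,.01)]:
    a=pr(p);print(p,a)
# wrist view depth of front wall
j=load('w2');v,u=np.mgrid[150:384,100:400];P=ond(j,np.c_[u.ravel(),v.ravel()],j['d']);w=np.c_[(P[:,:2]-o)@R,P[:,2]]
m=(w[:,2]>.02)&(w[:,2]<.045)&(abs(w[:,1])<.05);print(np.histogram(w[m,0],np.arange(-.26,.02,.01)))
print((np.array(bot.state()['tcp_pos'])[:2]-o)@R)
E
echo
```

```text
scene0 (array([ 0,  0,  0,  0, 36, 65, 11, 14, 11, 16, 13, 11, 14, 14, 14, 14, 18,
       70,  1,  0,  0,  0,  0,  0,  0,  0,  6,  0]), array([-2.60000000e-01, -2.50000000e-01, -2.40000000e-01, -2.30000000e-01,
       -2.20000000e-01, -2.10000000e-01, -2.00000000e-01, -1.90000000e-01,
       -1.80000000e-01, -1.70000000e-01, -1.60000000e-01, -1.50000000e-01,
       -1.40000000e-01, -1.30000000e-01, -1.20000000e-01, -1.10000000e-01,
       -1.00000000e-01, -9.00000000e-02, -8.00000000e-02, -7.00000000e-02,
       -6.00000000e-02, -5.00000000e-02, -4.00000000e-02, -3.00000000e-02,
       -2.00000000e-02, -1.00000000e-02,  2.22044605e-16,  1.00000000e-02,
        2.00000000e-02]))
(array([  0,   0,   0,   0,   0,   0,   0,   0,   0,   1,  35, 180, 109,
       117, 119, 153, 122,  83]), array([-1.30000000e-01, -1.20000000e-01, -1.10000000e-01, -1.00000000e-01,
       -9.00000000e-02, -8.00000000e-02, -7.00000000e-02, -6.00000000e-02,
       -5.00000000e-02, -4.00000000e-02, -3.00000000e-02, -2.00000000e-02,
       -1.00000000e-02, -5.55111512e-17,  1.00000000e-02,  2.00000000e-02,
      
[... 1516 characters left out ...]
 493,
        460,  436,  257,  113,    0,    0, 1903,    0,    0,    0,    0,
          0,    0,    0,    0,    0,    0]), array([-2.60000000e-01, -2.50000000e-01, -2.40000000e-01, -2.30000000e-01,
       -2.20000000e-01, -2.10000000e-01, -2.00000000e-01, -1.90000000e-01,
       -1.80000000e-01, -1.70000000e-01, -1.60000000e-01, -1.50000000e-01,
       -1.40000000e-01, -1.30000000e-01, -1.20000000e-01, -1.10000000e-01,
       -1.00000000e-01, -9.00000000e-02, -8.00000000e-02, -7.00000000e-02,
       -6.00000000e-02, -5.00000000e-02, -4.00000000e-02, -3.00000000e-02,
       -2.00000000e-02, -1.00000000e-02,  2.22044605e-16,  1.00000000e-02,
        2.00000000e-02]))
[-0.13966788  0.00378558]
```

View pics/w2.png

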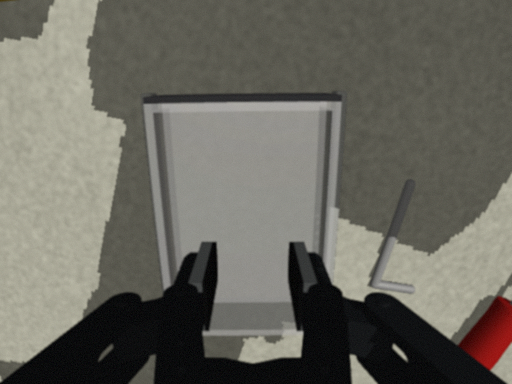

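Run:
```python
from h import *
y=.297;R=np.array([[np.cos(y),-np.sin(y)],[np.sin(y),np.cos(y)]]);o=np.array([.717,.0465])
j=load('w2')
for p in [(207,244),(207,255),(297,244),(295,255),(245,98),(245,104),(245,320),(245,334),(245,375)]:
    P=ond(j,np.array([p]),j['d'])[0];print(p,np.r_[(P[:2]-o)@R,P[2]].round(4))
i=load('scene2')
v,u=np.mgrid[195:222,245:285];P=ond(i,np.c_[u.ravel(),v.ravel()],i['d']);w=np.c_[(P[:,:2]-o)@R,P[:,2]]
dark=i['im'][195:222,245:285].max(2).ravel()<50
k=w[dark];print(len(k),k[np.argsort(k[:,2])[:12]].round(3))
s=bot.state();print(s['clock'],s['tcp_pos'],s['tool_rot'].round(3),s['q'])
```

```text
(207, 244) [-0.1514 -0.0175  0.0524]
(207, 255) [-0.1518 -0.0161  0.0634]
(297, 244) [-0.1512  0.0235  0.0522]
(295, 255) [-0.1518  0.0212  0.0634]
(245, 98) [-2.148e-01 -1.000e-04  3.360e-02]
(245, 104) [-2.121e-01 -1.000e-04  3.300e-02]
(245, 320) [-0.0875 -0.0014  0.0263]
(245, 334) [-0.0833 -0.0013  0.0335]
(245, 375) [-0.152   0.0013  0.1253]
481 [[-0.173  0.078 -0.001]
 [-0.234  0.028  0.002]
 [-0.209 -0.023  0.014]
 [-0.175  0.042  0.016]
 [-0.175  0.042  0.021]
 [-0.138  0.023  0.05 ]
 [-0.133  0.023  0.051]
 [-0.145  0.024  0.051]
 [-0.13   0.024  0.055]
 [-0.132 -0.018  0.055]
 [-0.133 -0.021  0.057]
 [-0.141 -0.023  0.058]]
3.8833 [0.58233909 0.00924563 0.01623568] [[-0.292  0.956 -0.   ]
 [ 0.956  0.292  0.   ]
 [ 0.    -0.    -1.   ]] [-1.11875353e-01  1.38329547e-01  1.84941019e+00  4.96942089e-06
  1.15393204e+00 -1.97882176e+00]
```

The fingertips measure about 50 mm above the table (z = 0.050) although the reported TCP z is 0.016. They passed over the tray without touching it, and it is unmoved. I'll back off and go about 31 mm lower.

Emit:
play_rows --increments "-0.04 -0.012 0 0;-0.08 -0.0244 0 0;-0.117 -0.0357 0 0;-0.117 -0.0357 0 0;-0.117 -0.0357 0 0;-0.117 -0.0357 -0.01 0;-0.117 -0.0357 -0.02 0;-0.117 -0.0357 -0.029 0;-0.117 -0.0357 -0.029 0;-0.117 -0.0357 -0.029 0"

```text
clock: 4.72
tcp_pos: [0.465, -0.0261, -0.014]
tool_rot: [[-0.292, 0.956, -0.003], [0.956, 0.292, 0.001], [0.001, -0.002, -1.0]]
contact_force: [-0.1, -0.5, 0.3]
width: 0.0341
```

Run:
```python
from h import *
y=.297;R=np.array([[np.cos(y),-np.sin(y)],[np.sin(y),np.cos(y)]]);o=np.array([.717,.0465])
for n,box in(('w3',(195,320,235,265)),):
    im,d,i=snap('wrist','w3.png');j=load('w3')
    for p in [(207,244),(207,255),(297,244),(295,255)]:
        P=ond(j,np.array([p]),j['d'])[0];print(p,np.r_[(P[:2]-o)@R,P[2]].round(4))
snap('scene','scene3.png');i=load('scene3')
v,u=np.mgrid[165:230,215:300];P=ond(i,np.c_[u.ravel(),v.ravel()],i['d']);w=np.c_[(P[:,:2]-o)@R,P[:,2]]
dark=(i['im'][165:230,215:300].max(2).ravel()<40)&(abs(w[:,1])<.06)
k=w[dark];print(len(k),k[np.argsort(k[:,2])[:16]].round(3))
a=cv2.imread('pics/scene3.png')[130:280,190:340];b=cv2.imread('pics/w3.png')
cv2.imwrite('pics/c4.png',np.hstack([cv2.resize(a,(384,384),interpolation=2),cv2.resize(b,(416,384))[:, :]]))
print(bot.state()['tcp_pos'],bot.state()['contact_force'])
```

```text
(207, 244) [-0.2747 -0.0168  0.0229]
(207, 255) [-0.275  -0.0154  0.0335]
(297, 244) [-0.2744  0.024   0.0224]
(295, 255) [-0.2749  0.0217  0.0336]
623 [[-0.328  0.004 -0.002]
 [-0.273  0.029 -0.001]
 [-0.341 -0.027  0.   ]
 [-0.282 -0.016  0.   ]
 [-0.321  0.004  0.001]
 [-0.266  0.029  0.002]
 [-0.355  0.013  0.012]
 [-0.272  0.025  0.016]
 [-0.354  0.013  0.02 ]
 [-0.258  0.024  0.022]
 [-0.253  0.024  0.023]
 [-0.263  0.023  0.024]
 [-0.264  0.024  0.026]
 [-0.269  0.023  0.027]
 [-0.259  0.024  0.028]
 [-0.261 -0.024  0.028]]
[ 0.46579573 -0.02636289 -0.01289338] [-0.1233405   0.27381959 -0.63208948]
```

View pics/c4.png

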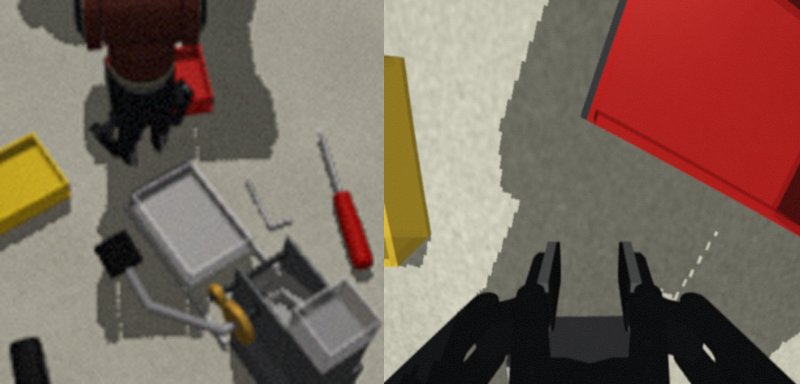

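Emit:
play_rows --increments "0.0115 0.0035 0 0;0.023 0.007 0 0;0.030 0.0091 0 0;0.035 0.0106 0 0;0.040 0.0122 0 0;0.046 0.014 0 0;0.053 0.0162 0 0;0.060 0.0183 0 0;0.067 0.0204 0 0;0.074 0.0226 0 0"

```text
clock: 5.65
tcp_pos: [0.54, -0.0036, -0.0129]
tool_rot: [[-0.292, 0.956, 0.0], [0.956, 0.292, 0.0], [0.0, 0.0, -1.0]]
contact_force: [-0.4, 0.3, 0.3]
width: 0.0341
```

Emit:
play_rows --increments "0.007 0.0021 0 0;0.014 0.0043 0 0;0.020 0.0061 0 0;0.025 0.0076 0 0;0.029 0.0088 0 0;0.031 0.0094 0 0;0.033 0.01 0 0;0.033 0.01 0 0"

```text
clock: 6.32
tcp_pos: [0.5728, 0.0062, -0.0126]
tool_rot: [[-0.292, 0.956, 0.001], [0.956, 0.292, 0.0], [-0.0, 0.001, -1.0]]
contact_force: [-0.2, -0.2, -0.0]
width: 0.0343
```

Emit:
play_rows --increments "0.002 0.0006 0 0;0.004 0.0012 0 0;0.006 0.0018 0 0;0.006 0.0018 0 0"

```text
clock: 6.65
tcp_pos: [0.5768, 0.0075, -0.0129]
tool_rot: [[-0.292, 0.956, -0.005], [0.956, 0.292, -0.001], [0.0, -0.005, -1.0]]
contact_force: [-7.1, -2.9, 6.1]
width: 0.0338
```

Emit:
play_rows --increments "-0.01 -0.003 0 0;-0.03 -0.009 0 0;-0.05 -0.015 0 0;-0.05 -0.015 0 0;-0.05 -0.015 0.04 0;-0.05 -0.015 0.08 0;-0.05 -0.015 0.12 0;-0.05 -0.015 0.16 0;-0.05 -0.015 0.2 0;-0.05 -0.015 0.2 0" --claw 0

```text
clock: 7.48
tcp_pos: [0.5341, -0.0077, 0.1983]
tool_rot: [[-0.292, 0.956, 0.018], [0.956, 0.292, -0.002], [-0.008, 0.017, -1.0]]
contact_force: [1.3, -0.1, 1.7]
width: 0.0001
```

Run:
```python
from h import *
y=.297;R=np.array([[np.cos(y),-np.sin(y)],[np.sin(y),np.cos(y)]]);o=np.array([.717,.0465])
s=bot.state();print(s['tcp_pos'],s['width'],s['contact_force'])
snap('wrist','w4.png');snap('scene','scene4.png')
i=load('scene4');v,u=np.mgrid[150:310,190:350];P=ond(i,np.c_[u.ravel(),v.ravel()],i['d']);w=np.c_[(P[:,:2]-o)@R,P[:,2]]
m=(w[:,2]>.027)&(w[:,2]<.042)&(abs(w[:,1])<.055)&(w[:,0]<.01)&(w[:,0]>-.26)
h,e=np.histogram(w[m,0],np.arange(-.26,.02,.01));print(h)
a=cv2.imread('pics/scene4.png')[130:280,190:340];b=cv2.imread('pics/w4.png')
cv2.imwrite('pics/c5.png',np.hstack([cv2.resize(a,(384,384),interpolation=2),cv2.resize(b,(416,384))]))
for y0 in (-.02,0,.02):
  pass
```

```text
[ 0.53409883 -0.00767028  0.1983339 ] 9.952522587325121e-05 [ 1.33335488 -0.12890415  1.70850097]
[ 0  0  0  0  0  0  0  0  0  0  0  0 36 57 14 13 14 15 11 14 11  6  8  6
  6  0  5  0]
```

View pics/c5.png

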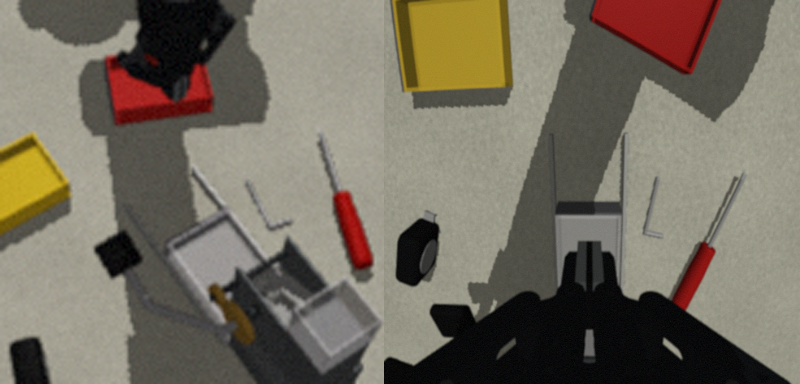

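Run:
```python
from h import *
j=load('w4')
for p in [(248,243),(258,243),(253,246),(253,252),(60,310),(87,320),(100,320)]:
    print(p,ond(j,np.array([p]),j['d'])[0].round(4))
m=j['im'].max(2)<45
v,u=np.mgrid[295:345,40:120];P=ond(j,np.c_[u.ravel(),v.ravel()],j['d']);k=m[295:345,40:120].ravel()&(P[:,2]>.15)&(P[:,2]<.19)
q=P[k];print(len(q),q.mean(0),cv2.minAreaRect(q[:,:2].astype(np.float32)),np.ptp(q[:,2]))
i=load('scene4');v,u=np.mgrid[130:180,230:290];P=ond(i,np.c_[u.ravel(),v.ravel()],i['d']);k=(i['im'][130:180,230:290].max(2).ravel()<50)&(P[:,2]>.1)&(np.hypot(P[:,0]-.534,P[:,1]+.008)<.05)
q=P[k];print(q[np.argsort(q[:,2])[:8]].round(3))
print(bot.state()['tcp_pos'])
```

```text
(248, 243) [ 0.5226 -0.0136  0.2332]
(258, 243) [ 0.5212 -0.0092  0.2332]
(253, 246) [ 0.522  -0.0114  0.2359]
(253, 252) [ 0.5219 -0.0114  0.2414]
(60, 310) [ 0.6523 -0.1247  0.1711]
(87, 320) [ 0.6558 -0.1037  0.1699]
(100, 320) [ 0.651  -0.0935  0.1712]
1298 [ 0.65644042 -0.10671713  0.16903543] ((0.6620272994041443, -0.10519371181726456), (0.035295531153678894, 0.03674781322479248), 18.97797203063965) 0.016831910807894368
[[ 0.541 -0.012  0.232]
 [ 0.542 -0.004  0.234]
 [ 0.543 -0.001  0.234]
 [ 0.532 -0.017  0.235]
 [ 0.541 -0.012  0.235]
 [ 0.54  -0.014  0.235]
 [ 0.543 -0.007  0.237]
 [ 0.542 -0.001  0.237]]
[ 0.53040851 -0.00721454  0.19045577]
```

Emit:
play_rows --increments "0.03 -0.022 0 0;0.06 -0.043 0 0;0.09 -0.065 0 0;0.12 -0.087 0 0;0.136 -0.098 0 0;0.136 -0.098 0 0;0.136 -0.098 -0.015 0;0.136 -0.098 -0.03 0;0.136 -0.098 -0.03 0;0.136 -0.098 -0.03 0"

```text
clock: 8.42
tcp_pos: [0.6619, -0.1037, 0.1537]
tool_rot: [[-0.293, 0.956, -0.006], [0.956, 0.293, 0.002], [0.003, -0.005, -1.0]]
contact_force: [-0.4, 0.1, 0.4]
width: 0.0003
```

Run:
```python
from h import *
s=bot.state();print(s['tcp_pos'],s['contact_force'])
snap('wrist','w5.png');snap('scene','scene5.png')
j=load('w5');print(ond(j,np.array([(248,243),(258,243),(253,250)]),j['d']).round(4))
a=cv2.imread('pics/scene5.png')[150:280,190:320];b=cv2.imread('pics/w5.png')
cv2.imwrite('pics/c6.png',np.hstack([cv2.resize(a,(384,384),interpolation=2),cv2.resize(b,(416,384))]))
```

```text
[ 0.66186818 -0.10371231  0.15370727] [-0.41743047  0.07676727  0.40016655]
[[ 0.6512 -0.1098  0.1887]
 [ 0.6501 -0.1053  0.1883]
 [ 0.6506 -0.1076  0.1954]]
```

View pics/c6.png

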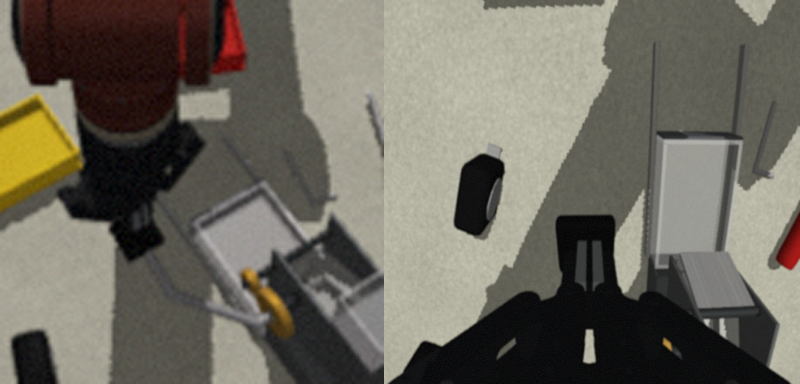

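Emit:
play_rows --increments "0 0 -0.006 0;0 0 -0.012 0;0 0 -0.018 0;0 0 -0.024 0;0 0 -0.03 0;0 0 -0.036 0;0 0 -0.042 0;0 0 -0.048 0;0 0 -0.054 0;0 0 -0.06 0"

```text
clock: 9.35
tcp_pos: [0.6641, -0.1053, 0.0967]
tool_rot: [[-0.292, 0.956, -0.001], [0.956, 0.292, -0.0], [-0.0, -0.001, -1.0]]
contact_force: [-2.8, -1.3, 4.4]
width: 0.0002
```

Emit:
play_rows --increments "0 0 -0.006 0;0 0 -0.012 0;0 0 -0.018 0;0 0 -0.024 0;0 0 -0.029 0;0 0 -0.032 0;0 0 -0.034 0;0 0 -0.036 0;0 0 -0.036 0"

```text
clock: 10.1
tcp_pos: [0.6674, -0.1044, 0.0642]
tool_rot: [[-0.292, 0.956, 0.007], [0.956, 0.292, 0.001], [-0.001, 0.007, -1.0]]
contact_force: [-0.9, 0.8, 10.6]
width: -0.0
```

Emit:
play_rows --increments "0 0 -0.002 0;0 0 -0.002 0;0 0 -0.002 0;0 0 -0.002 0;0 0 -0.002 0;0 0 -0.002 0;0 0 -0.002 0;0 0 -0.002 0;0 0 -0.002 0;0 0 -0.002 0"

```text
clock: 10.93
tcp_pos: [0.6676, -0.1045, 0.0639]
tool_rot: [[-0.292, 0.956, 0.007], [0.956, 0.292, 0.001], [-0.002, 0.007, -1.0]]
contact_force: [-4.1, 2.5, 17.6]
width: 0.0001
```

Run:
```python
from h import *
s=bot.state();print(s['tcp_pos'],s['contact_force'])
snap('wrist','w6.png');snap('scene','scene6.png')
a=cv2.imread('pics/scene6.png')[180:280,220:320];b=cv2.imread('pics/w6.png')
cv2.imwrite('pics/c7.png',np.hstack([cv2.resize(a,(384,384),interpolation=2),cv2.resize(b,(416,384))]))
```

```text
[ 0.66761916 -0.10445421  0.06385739] [-4.13827742  2.54046559 17.64895679]
```

View pics/c7.png

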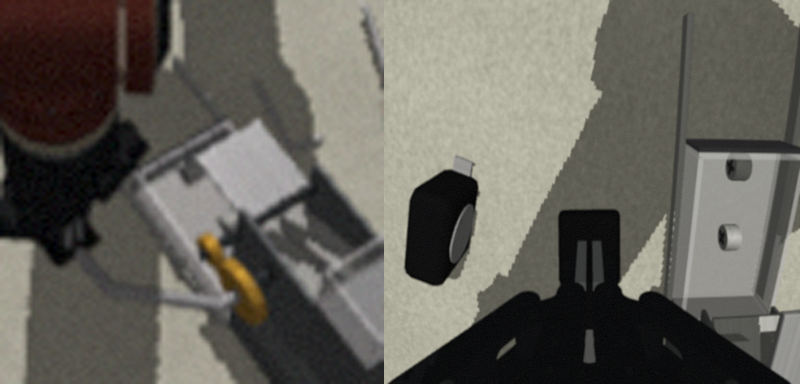

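The lid is level, and both cam locks lie in the tray at (728,165) and (730,237) in the right half of the crop. I'll ease the lever up slowly.

Emit:
play_rows --increments "0 0 0.003 0;0 0 0.006 0;0 0 0.009 0;0 0 0.012 0;0 0 0.015 0;0 0 0.018 0;0 0 0.021 0;0 0 0.024 0;0 0 0.027 0;0 0 0.03 0"

```text
clock: 11.87
tcp_pos: [0.6639, -0.1053, 0.0891]
tool_rot: [[-0.292, 0.956, -0.001], [0.956, 0.292, -0.0], [0.0, -0.001, -1.0]]
contact_force: [-4.7, -1.8, 4.8]
width: 0.0003
```

Emit:
play_rows --increments "0 0 0.003 0;0 0 0.006 0;0 0 0.009 0;0 0 0.012 0;0 0 0.015 0;0 0 0.018 0;0 0 0.021 0;0 0 0.024 0;0 0 0.027 0;0 0 0.03 0"

```text
clock: 12.7
tcp_pos: [0.6653, -0.1046, 0.1199]
tool_rot: [[-0.292, 0.956, 0.002], [0.956, 0.292, 0.001], [-0.0, 0.002, -1.0]]
contact_force: [3.0, 1.3, 1.8]
width: -0.0001
```

Emit:
play_rows --increments "0 0 0.003 0;0 0 0.006 0;0 0 0.009 0;0 0 0.012 0;0 0 0.015 0;0 0 0.018 0;0 0 0.021 0;0 0 0.024 0;0 0 0.027 0;0 0 0.03 0"

```text
clock: 13.53
tcp_pos: [0.6633, -0.1051, 0.1485]
tool_rot: [[-0.292, 0.956, -0.003], [0.956, 0.292, 0.0], [0.001, -0.003, -1.0]]
contact_force: [-0.4, -1.0, -0.3]
width: 0.0001
```

Emit:
play_rows --increments "0 0 0.003 0;0 0 0.006 0;0 0 0.009 0;0 0 0.012 0;0 0 0.016 0;0 0 0.02 0;0 0 0.03 0;0 0 0.05 0;0 0 0.07 0;0 0 0.07 0"

```text
clock: 14.37
tcp_pos: [0.6669, -0.1057, 0.2257]
tool_rot: [[-0.292, 0.956, 0.009], [0.956, 0.292, -0.002], [-0.005, 0.008, -1.0]]
contact_force: [0.7, -0.1, 0.8]
width: -0.0001
```

Emit:
play_rows --increments "-0.03 0.02 0 0;-0.06 0.04 0 0;-0.09 0.06 0 0;-0.12 0.06 0 0;-0.16 0.06 0 0;-0.2 0.06 0 0;-0.2 0.06 0 0;-0.2 0.06 0 0"

```text
clock: 15.03
tcp_pos: [0.4627, -0.0447, 0.2188]
tool_rot: [[-0.292, 0.957, 0.001], [0.957, 0.292, -0.0], [-0.0, 0.001, -1.0]]
contact_force: [0.6, -0.0, 0.4]
width: -0.0001
```

Run:
```python
from h import *
s=bot.state();print(s['clock'],s['tcp_pos'],s['contact_force'])
snap('top','top7.png');snap('scene','scene7.png')
a=cv2.imread('pics/scene7.png')[170:290,215:335];b=cv2.imread('pics/top7.png')[85:205,195:325]
cv2.imwrite('pics/c8.png',np.hstack([cv2.resize(a,(384,384),interpolation=2),cv2.resize(b,(416,384),interpolation=2)]))
i=load('top7');P=ond(i,np.array([[276,147],[277,146]]),i['d']);print(P)
```

```text
15.0333 [ 0.46273914 -0.04474625  0.21879542] [ 0.60961221 -0.00657971  0.35325817]
[[ 0.66289305 -0.10233044  0.16807742]
 [ 0.66598592 -0.10577556  0.17030328]]
```

View pics/c8.png

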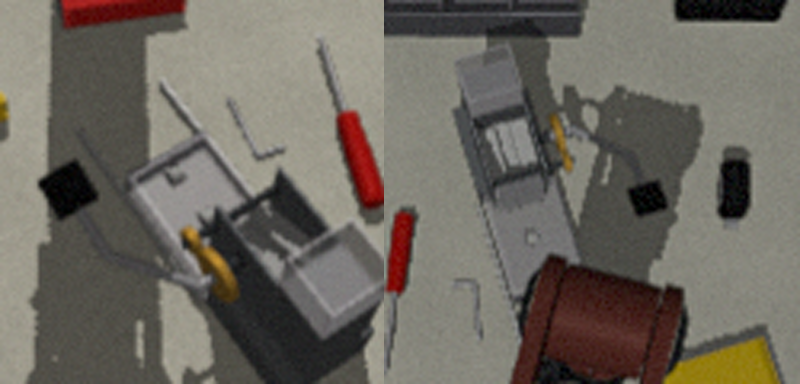

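The lever pad is back at its rest height (0.168–0.170 m), the lid is shut, the tray is home and the robot is clear. One cam lock shows in the tray here; both showed there while the lid was open.

```bash
python3 -c "
from bench import bot
print(bot.finish_job())"
```

```text
the job is handed in; nothing more can be done
None
```

The job is done and handed in at about 15 s of the 56 s allowed; no verdict came back.

I pushed the tray home and felt the stop at about 7 N. I then pressed the lever to its hard stop and held it until both cam locks were out. After that I eased it up at about 36 mm/s, roughly 0.6 rad/s at the lid, and moved clear.

**Last checks:**
- **Lever and lid:** the pad is back at its rest height (0.168–0.170 m), and the lid looks closed in both pictures.
- **Tray:** its front wall sits where the home position puts it, about 80 mm further in than at the start.
- **Cam locks:** both showed in the tray while the lid was open. The final pictures show only one clearly, because of the arm and the viewing angle, so I did not see the second one again at the end.
- **Other items:** I saw no movement in the pictures, but did not measure each one.

**Disagreement:** the fingertips stood about 35 mm higher than the reported tool position said. Because of that, my first push passed over the tray without touching it. I measured the offset with the cameras and allowed for it in the later moves.

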